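Grease the roller bearing of the etching press

TASK

Grease the roller bearing of the bench etching press: swing its gear guard door wide open, take the push-type grease gun out of the wooden block and press its coupler squarely onto the tilted grease nipple behind the door until it snaps on. Then keep pushing, so that the sprung nozzle slides more than half of its stroke into the barrel, and finish while holding the gun pressed like that: do not let go of it. Leave the door open and everything else on the bench where it stands.

Things in the scene. Friction and masses are not known exactly. Their poses are not given: they have to be found in the camera images.
- press: A4 bench etching press, fixed: two green cast side frames, steel rollers, flat bed 172 x 460 mm, 240 mm high. Origin: on the bench below the middle of the shut guard door; the bed's middle is 200 mm behind. Its -x side faces the robot (yaw varies) and carries a grey sheet-steel gear guard, open on top, y -106 to +106 mm, 200 mm high, whose front is the guard door.
- guard (a joint): hinge angle of the guard door, rad: 0 shut, stop at 1.75; wide open: over 1.2. A grey panel 206 mm wide, 4 mm thick, 20 to 210 mm above the bench, hinged upright on its +y edge (left, seen from the robot); starts shut or a little ajar, swings lightly, stays where left. Opening, it turns clockwise seen from above: the handle goes towards -x, then +y.
- guard_handle (a point): grip point on the axis of the guard door's handle, a vertical round steel bar 11 mm thick that stands 35 mm in front of the panel near its right (free) edge. The bar reaches from 30 mm above this point to 51 mm below it and is carried by two 8 mm posts, 20 mm above and 40 mm below this point. The point lies 180 mm above the bench, 30 mm below the door's top; the bar is free to turn in the fingers.
- guard_hinge (a point): point on the door's hinge line at the height of the handle's grip point. The handle's grip point lies 186 mm from the hinge line along the panel and 37 mm in front of the panel's middle plane.
- nipple: steel grease nipple on the upper roller's bearing, 35 to 48 mm behind the shut door, mid-width, leaning 30 degrees from vertical towards the door (press's -x). Origin: under its hexagon; z: outward along its axis; y: level. Hexagon 16 mm wide to z = 5 mm, neck 7 mm thick to 14, head 11 mm thick at 16.5 to 17.5, then a cone to a 4.4 mm tip at 24.
- nipple_tip (a point): the tip of the grease nipple, on its axis (z = 24 mm of the nipple).
- nipple_seat (a point): the point on the nipple's axis (z = 7 mm of the nipple, 17 mm below the tip) where the centre of the coupler's mouth lies when the coupler is snapped fully on.
- gun: push-type grease gun, 159 mm long, 0.3 kg, upright in the wooden block, nozzle down. Origin: centre of the barrel's lower end; z: along the gun to the handle. Barrel 28 mm thick to z = 55 mm; flange 40 mm thick to 61; round handle 26 mm thick to 103. Fingertips may bear on the flange. Below, a sprung 11 mm tube with a 20 mm coupler, its mouth at z = -56 mm.
- gun_grip (a point): middle of the gun's handle, on its axis, z = 83 mm of the gun: 22 mm above the flange's top, 20 mm below the end of the handle.
- nozzle (a joint): how far the sprung nozzle has slid into the barrel, m: 0 out, stroke 0.016; more than half is over 0.008. Its spring pushes with 12 N at the start of the stroke, 20 N at the end. Snapping the coupler over the nipple's head takes about 7 N, so it snaps on before the nozzle slides.
- coupler_mouth (a point): centre of the coupler's mouth at the nozzle's end, bore 13 mm, with four spring jaws inside; it moves along the gun with the nozzle. Fully on, it has gone 17 mm past the nipple's tip.
- tool_block: wooden block 100 x 75 x 64 mm, fixed, with one 26 mm hole through its middle, in which the gun's nozzle hangs while the barrel's lower end rests on the block's top. Origin: centre of its underside. Lift the gun straight up by more than 60 mm to clear it.
- ink_tin: ink tin, 80 mm thick, 62 mm high; leave alone. Origin: centre of its underside.
- brayer: ink roller with a wooden handle, 180 mm long, lying on the bench on the left; leave alone.
- mug: white mug, 80 mm wide, 95 mm high; leave alone.
- tape_roll: roll of paper tape, 90 mm wide, 24 mm high, lying flat; leave alone.
- wrench: steel wrench lying on the bench; leave alone.
- palette_knife: palette knife with a dark wooden handle lying on the bench; leave alone.
- glue: white glue bottle, 64 mm thick, 170 mm high; leave alone.
Things that resemble listed ones, but are neither listed nor needed, are in the scene too. Leave any pink look-alike of the tool_block alone. Leave any yellow look-alike of the gun alone.

How it is judged (in metres and radians):
On the way, in this order (a step that is already met when the one before it is completed fails the run):
1. the guard door is swung wide open (more than 1.2 rad) (value of joint guard above 1.2 rad), for 0.2 s.
2. the coupler is snapped squarely onto the nipple: its mouth within 3 mm of the seat point, the gun within 8 degrees of the nipple's axis (distance between coupler_mouth and nipple_seat below 0.003 m and angle between the z axis of gun and the z axis of nipple, either way round below 0.14 rad), for 0.2 s.
At the end, for the whole second after the job is handed in: Guard door open more than 1.2 rad; coupler mouth within 3 mm of the seat point, gun within 0.14 rad of the nipple's axis; the fingers hold the gun at rest, clear of the block, and press it on the nipple with more than 8 N, nozzle more than 8 mm into the barrel (all of step 2 and value of joint guard above 1.2 rad and value of joint nozzle above 0.008 m and contact force between gun and nipple above 8 N and contact force between the fingers and gun above 3 N and contact force between gun and tool_block below 0.5 N and linear speed of gun below 0.02 m/s); the arm keeps its last pose, push and grip.
It fails at once if another thing on the bench is moved by more than 30 mm (distance of any of ink_tin, brayer, mug, tape_roll, wrench, palette_knife, glue from where it was at the start of the episode above 0.03 m).
It also fails if it takes over 61 s, if anything falls off the work surface, if the arm or the gripper's body presses on something with over 40 N, if the wrist force passes 120 N, or if a joint passes its speed limit or range.

ROBOT

A 6-joint arm with a two-finger parallel gripper is mounted at the origin on the work surface. World frame = base frame: x ahead of the robot, y to its left, z up, the work surface at z = 0. Lengths are in m, angles in degrees, forces in N, time in s.
With the tool pointing down it reaches from about 0.3 to 0.75 m from the base axis. Payload 8.5 kg.
Tool frame: the origin (TCP) lies at the very end of the fingers, on their centre line; the grasp point (between the pads) lies 19 mm behind it (env.grasp_offset is the distance from the TCP to the grasp point, in m); y points along the fingers, z is the direction in which the jaws open and shut, and the axes are right-handed (so a half turn about y gives the same grasp; the last joint's range is limited). The gripper opens to 85 mm and grips with 20 to 120 N. Pads are 22 mm wide; open, the fingers measure 114 mm over their backs; the gripper's body (76 mm by 85 mm) begins 54 mm behind the grasp point. The pads swing forward as they close: fully open they stand 13 mm farther back than shut.
Start: joints at [57.622, 21.807, 74.336, -0, 83.858, -12.336], TCP at [0.188, 0.517, 0.231] pointing down, gripper open.
Joint ranges: [-178.18, 178.18], [-50.72, 133.34], [12.68, 142.11], [-81.47, 261.47], [9.98, 163.14], [-165.26, 165.26]. Speed limits (degrees/s): [136.94, 136.94, 180, 180, 180, 180].

INTERFACE

Orientations are given as a 3x3 rotation matrix whose columns are the frame's x, y, z axes.
In Python, from rig import env gives the robot as it stands. The module is installed in compiled form; this text tells all that it offers.
- The arm moves only by the shell command python3 -m pendant 'ROWS' [FORCE]. ROWS is JSON, a list of rows, each a list of 3 entries, a list of its own where there are three numbers: the shift along the world's x, y, z as a fraction of full scale, then the turn about the world's z as a fraction of full scale, then the opening, from 0 (shut) to 1 (fully open). A call has 1 to 12 rows; each row shifts and turns the commanded pose from where the row before left it; what a row does not reach is not made up. Full scale, the value 1, is 30 mm for a shift and 5 degrees for a turn. A row lasts 1/12 s, in which the tool goes at most 41.7 mm and 7.16 degrees, less where a joint would pass 70% of its speed; a pose out of reach is approached as far as the arm can. A call with a number of a shift or a turn outside -1 to 1 is refused whole. A call with a gripper value outside its range is refused whole. The fingers move at their own pace and stop on an object; FORCE is the grip in N (left out, the last holds). Time passes only in rows, so rows that do not move let the fingers close. It gives the time, the measured TCP pose, the force and the opening at its end, in the units of the state.
- env.observe(): the state, without advancing time (a new reading comes with each control period).
- env.get_image(name): name is "side" or "top"; returns (picture, depth): 420x560x3 uint8, red, green, blue; 420x560 float32, m along the optical axis (not along the pixel's ray), 0 where there is no reading.
- env.camera_model(name): a dict with "camera_matrix" (3x3 intrinsics, pixels), "R" (3x3) and "t" (3): a world point X has camera coordinates R X + t. Camera axes: x right, y down, z forward; pixel columns grow to the right and rows downward; lengths in m; the calibration is good to about 2 mm. A picture is of the moment at which its call begins. camera_model takes no time and is no camera call.
- env.close_job(): hands the job in, once; it reports no verdict.
The state is a dict: "time_s": time; "q": joint angles; "qvel": joint speeds; "joint_efforts": joint torques, N m; "position": TCP position; "tool_rot": TCP orientation; "ft_force": force on the tool from outside, world axes, zero at the start; "wrist_torque": the same for the moment, N m; "grip_width": finger opening in m.
Only numpy, scipy, OpenCV 4.12 (cv2) and the standard library are available. Lean on these libraries where they do the work, as an engineer would, in place of code of your own. Each camera call takes 0.05 s, during which the arm holds its last target.

## Working session

There is one attempt and no reset: what is moved stays moved. The work goes in short steps, Python scripts to look and compute and a shell command to move; the robot and the scene stay as the last step left them, time stands still between calls to the robot, and variables do not carry over. Pictures are saved under pics/ and viewed, and the job is handed in when it is done.

```bash
mkdir -p pics
cat > h.py <<'E'
import numpy as np, cv2
from rig import env
def grab(tag):
    for n in ("side","top"):
        im,d=env.get_image(n); cv2.imwrite(f"pics/{tag}_{n}.png",im[:,:,::-1]); np.savez(f"pics/{tag}_{n}.npz",im=im,d=d)
def load(tag,n):
    z=np.load(f"pics/{tag}_{n}.npz"); return z["im"],z["d"]
def cam(n):
    m=env.camera_model(n); return np.array(m["camera_matrix"]),np.array(m["R"]),np.array(m["t"])
def world(n,u,v,d):
    K,R,t=cam(n); return R.T@(np.linalg.inv(K)@np.array([u,v,1.])*d-t)
def proj(n,X):
    K,R,t=cam(n); c=K@(R@np.array(X)+t); return c[:2]/c[2]
def cloud(n,d):
    K,R,t=cam(n); v,u=np.mgrid[0:d.shape[0],0:d.shape[1]]
    p=np.stack([u,v,np.ones_like(u)],-1)@np.linalg.inv(K).T*d[...,None]
    return (p-t)@R
def crop(tag,n,u0,v0,u1,v1,s,out):
    im,_=load(tag,n); c=cv2.resize(im[v0:v1,u0:u1],None,fx=s,fy=s,interpolation=cv2.INTER_CUBIC); cv2.imwrite(f"pics/{out}.png",c[:,:,::-1])
E
python3 - <<'E'
from h import *
np.set_printoptions(precision=4,suppress=True)
grab("a"); s=env.observe(); print(s); print(env.grasp_offset)
for n in("side","top"): K,R,t=cam(n);print(n,K,R,-R.T@t)
E
```

```text
{'time_s': 0.1, 'q': array([ 57.6216,  21.8377,  74.3799,   0.0003,  83.8573, -12.3349]), 'qvel': array([-0.0027, -0.1245, -0.1156,  0.1139, -0.0407,  0.0168]), 'joint_efforts': array([  0.0044, -44.9226, -23.1657,  -0.0001,   0.0037,   0.    ]), 'position': array([0.1884, 0.5165, 0.2308]), 'tool_rot': array([[ 0.9394, -0.0007,  0.3427],
       [-0.3427, -0.0011,  0.9394],
       [-0.0003, -1.    , -0.0013]]), 'ft_force': array([-0.8164, -0.4059, -0.4314]), 'wrist_torque': array([-0.0519, -0.0469,  0.0263]), 'grip_width': 0.0855524805933378}
0.0187
side [[423.39     0.     272.3759]
 [  0.     423.39   214.5729]
 [  0.       0.       1.    ]] [[ 0.8459 -0.5332  0.0129]
 [-0.4151 -0.6734 -0.6118]
 [ 0.3349  0.5122 -0.7909]] [ 0.164  -0.607   0.9545]
top [[383.2544   0.     278.8394]
 [  0.     383.2544 210.6399]
 [  0.       0.       1.    ]] [[-0.0132 -0.9999 -0.0029]
 [-0.988   0.0135 -0.1537]
 [ 0.1537  0.0008 -0.9881]] [ 0.3663 -0.0508  1.0887]
```

View pics/a_side.png

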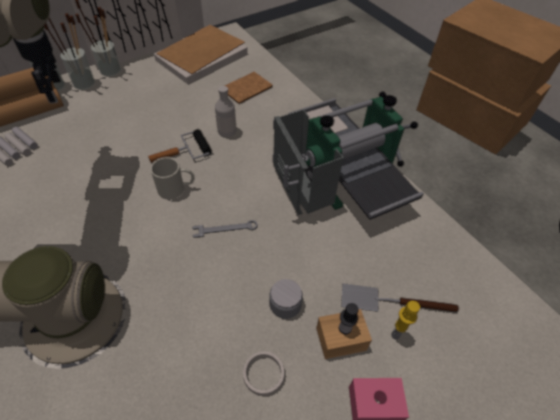

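View pics/a_top.png

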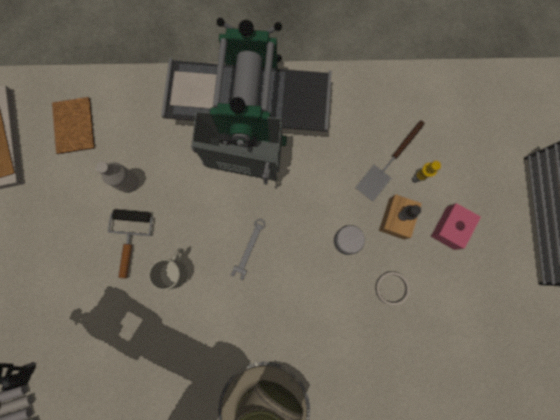

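Run:
```python
from h import *
crop("a","top",160,80,340,215,4,"a_press_top")
crop("a","side",255,80,395,220,4,"a_press_side")
crop("a","side",300,270,440,375,5,"a_gun_side")
crop("a","top",360,150,480,240,6,"a_gun_top")
```

```text
(no output)
```

View pics/a_press_top.png

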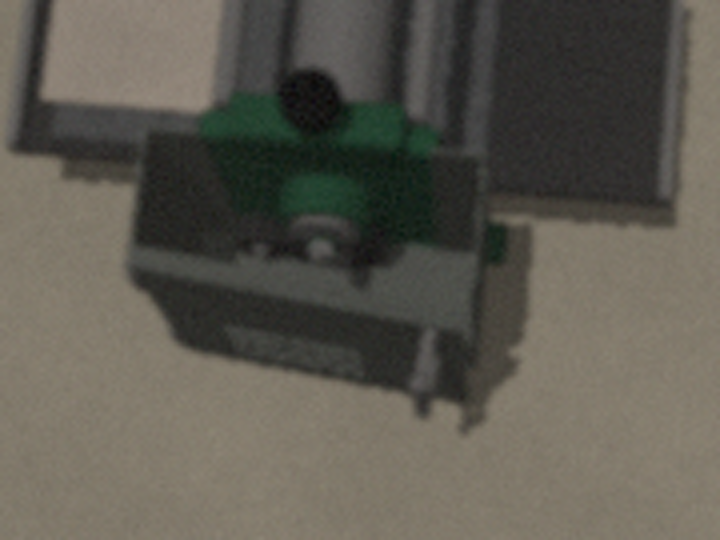

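View pics/a_press_side.png

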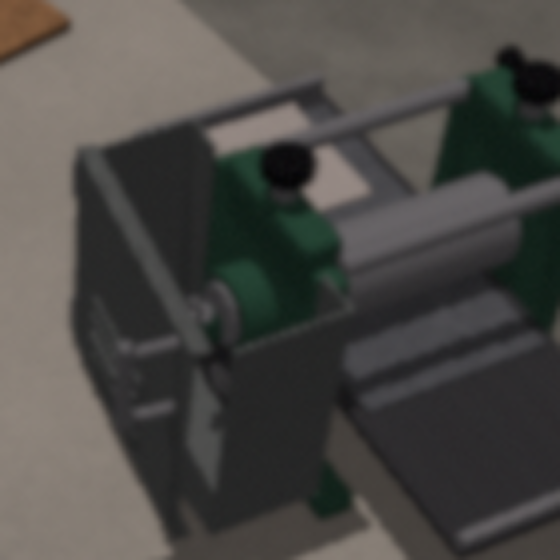

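View pics/a_gun_side.png

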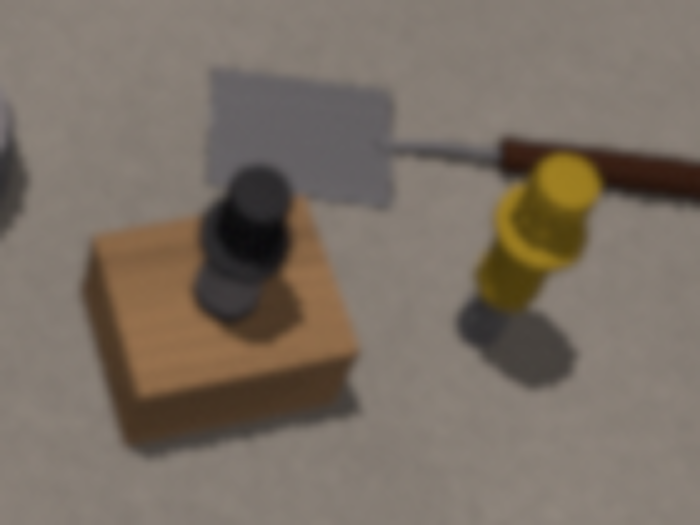

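View pics/a_gun_top.png

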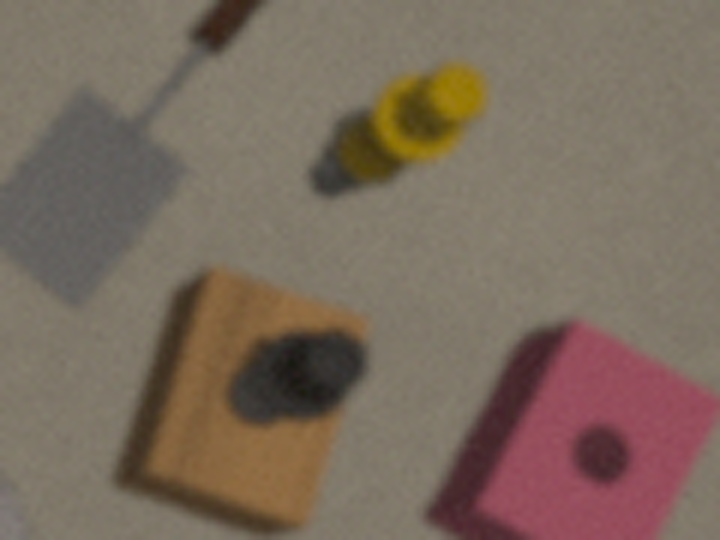

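Run:
```python
from h import *
np.set_printoptions(precision=4,suppress=True)
im,d=load("a","top"); P=cloud("top",d)
ims,ds=load("a","side"); Ps=cloud("side",ds)
# gun
for u,v in[(415,210),(414,211),(416,210),(403,190),(390,220)]: print("top",u,v,P[v,u])
for u,v in[(352,308),(351,309),(353,307)]: print("side",u,v,Ps[v,u])
# cluster near gun height
for nm,Q in(("t",P),("s",Ps)):
    m=(Q[...,2]>.155)&(Q[...,2]<.18)&(abs(Q[...,0]-.35)<.1)&(Q[...,1]<-.2)
    q=Q[m]; print(nm,len(q)); 
    if len(q): 
        print(q.mean(0),q.min(0),q.max(0))
    # block top
    m=(Q[...,2]>.059)&(Q[...,2]<.069)&(abs(Q[...,0]-.33)<.12)&(Q[...,1]<-.2)&(Q[...,1]>-.45)
    q=Q[m].astype(np.float32); print("blk",nm,len(q), cv2.minAreaRect(q[:,:2]))
# door/guard top pts
for nm,Q in(("t",P),("s",Ps)):
    m=(Q[...,2]>.19)&(Q[...,2]<.22)&(Q[...,0]<.6)&(Q[...,0]>.38)&(abs(Q[...,1])<.2)
    q=Q[m]; print("door",nm,len(q),q.mean(0))
    o=np.zeros((60,80),int)
    for p in q: o[int((p[0]-.36)/.004) if p[0]<.6 else 0,int((p[1]+.16)/.004)]+=1
    for i in range(59,-1,-1):
        if o[i].any(): print("%.3f "%(.36+i*.004)+"".join('.' if c==0 else str(min(c,9)) for c in o[i][::-1]))
```

```text
top 415 210 [ 0.5065 -0.3804  0.169 ]
top 414 211 [ 0.504  -0.3777  0.1694]
top 416 210 [ 0.507  -0.3843  0.1649]
top 403 190 [ 0.5914 -0.4104 -0.0005]
top 390 220 [ 0.4965 -0.3498  0.0612]
side 352 308 [ 0.5065 -0.3828  0.1683]
side 351 309 [ 0.5043 -0.3829  0.1663]
side 353 307 [ 0.5102 -0.3818  0.1669]
t 0Traceback (most recent call last):
  File "<stdin>", line 16, in <module>
cv2.error: OpenCV(4.12.0) /io/opencv/modules/imgproc/src/convhull.cpp:143: error: (-215:Assertion failed) total >= 0 && (depth == CV_32F || depth == CV_32S) in function 'convexHull'
```

Run:
```python
from h import *
np.set_printoptions(precision=4,suppress=True)
im,d=load("a","top"); P=cloud("top",d)
ims,ds=load("a","side"); Ps=cloud("side",ds)
for nm,Q in(("t",P),("s",Ps)):
    m=(Q[...,2]>.16)&(Q[...,2]<.18)&(abs(Q[...,0]-.505)<.05)&(abs(Q[...,1]+.38)<.05)
    q=Q[m]; print(nm,len(q),q.mean(0),(q.min(0)+q.max(0))/2)
    m=(Q[...,2]>.059)&(Q[...,2]<.069)&(abs(Q[...,0]-.5)<.08)&(abs(Q[...,1]+.37)<.08)
    q=Q[m].astype(np.float32); print("blk",nm,len(q), cv2.minAreaRect(q[:,:2]))
for nm,Q in(("t",P),("s",Ps)):
  for lo,hi in((.19,.222),(.10,.19)):
    m=(Q[...,2]>lo)&(Q[...,2]<hi)&(abs(Q[...,0]-.65)<.16)&(abs(Q[...,1]-.08)<.2)
    q=Q[m]; print("door",nm,lo,hi,len(q))
    o=np.zeros((80,100),int)
    for p in q: o[int((p[0]-.49)/.004),int((p[1]+.12)/.004)]+=1
    for i in range(60,-1,-1):
        if o[i].any(): print("%.3f "%(.49+i*.004)+"".join('.' if c==0 else str(min(c,9)) for c in o[i][::-1]))
```

```text
t 96 [ 0.5074 -0.3812  0.1667] [ 0.5073 -0.3822  0.1658]Traceback (most recent call last):
  File "<stdin>", line 9, in <module>
cv2.error: OpenCV(4.12.0) /io/opencv/modules/imgproc/src/convhull.cpp:143: error: (-215:Assertion failed) total >= 0 && (depth == CV_32F || depth == CV_32S) in function 'convexHull'
```

Run:
```python
from h import *
np.set_printoptions(precision=4,suppress=True)
im,d=load("a","top"); P=cloud("top",d)
ims,ds=load("a","side"); Ps=cloud("side",ds)
for nm,Q in(("t",P),("s",Ps)):
    m=(Q[...,2]>.16)&(Q[...,2]<.18)&(abs(Q[...,0]-.505)<.05)&(abs(Q[...,1]+.38)<.05)
    q=Q[m]; print(nm,len(q),q.mean(0),(q.min(0)+q.max(0))/2)
    m=(Q[...,2]>.059)&(Q[...,2]<.069)&(abs(Q[...,0]-.5)<.08)&(abs(Q[...,1]+.37)<.08)
    q=np.ascontiguousarray(Q[m][:,:2],np.float32); print("blk",nm,len(q), cv2.minAreaRect(q))
for nm,Q in(("t",P),("s",Ps)):
  for lo,hi in((.19,.222),(.10,.19)):
    m=(Q[...,2]>lo)&(Q[...,2]<hi)&(abs(Q[...,0]-.65)<.16)&(abs(Q[...,1]-.08)<.18)
    q=Q[m]; print("door",nm,lo,hi,len(q))
    o=np.zeros((82,100),int)
    for p in q: o[int((p[0]-.49)/.004),int((p[1]+.12)/.004)]+=1
    for i in range(60,-1,-1):
        if o[i].any(): print("%.3f "%(.49+i*.004)+"".join('.' if c==0 else str(min(c,9)) for c in o[i][::-1]))
```

```text
t 96 [ 0.5074 -0.3812  0.1667] [ 0.5073 -0.3822  0.1658]
blk t 775 ((0.5085757970809937, -0.38286852836608887), (0.07647272944450378, 0.10089495033025742), 69.3097152709961)
s 137 [ 0.5057 -0.3835  0.166 ] [ 0.5067 -0.383   0.1655]
blk s 1165 ((0.5078114867210388, -0.38217592239379883), (0.076997771859169, 0.10162252187728882), 69.05164337158203)
door t 0.19 0.222 1691
0.730 ...............................23....................................1......242463542...............
0.726 ...............................31..................................................22...............
0.722 ...............................3...................................................2................
0.718 ...............................4...................................................1................
0.714 ...............................5...................................................1................
0.710 ...............................2...................................................3................
0.706 ...............................4................................................
[... 14793 characters left out ...]
................................13........................
0.598 .........................................................................112........................
0.594 ..........................................................................32........................
0.590 ..........................................................................51........................
0.586 .........................................................................199........................
0.582 ........................................................................1894........................
0.578 ..........................................................................2.........................
```

```bash
cat > fit.py <<'E'
from h import *
import sys
np.set_printoptions(precision=4,suppress=True)
Q=np.concatenate([cloud(n,load("a",n)[1]).reshape(-1,3) for n in("top","side")])
box=lambda l,h:Q[np.all((Q>l)&(Q<h),1)]
# door front face z .1-.18
q=box([.6,-.07,.06],[.68,.16,.185])
def line(q,it=6):
    for _ in range(it):
        c=np.median(q,0); vx,vy,x0,y0=cv2.fitLine(np.ascontiguousarray(q[:,:2],np.float32),cv2.DIST_HUBER,0,.01,.01).ravel()
        r=(q[:,0]-x0)*-vy+(q[:,1]-y0)*vx; q=q[abs(r)<max(.003,2*np.std(r))]
    return np.array([vx,vy]),np.array([x0,y0]),len(q)
e,c,n=line(q); 
if e[1]>0:e=-e
print("door face",e,np.degrees(np.arctan2(-e[0],-e[1])),c,n)
l=box([.675,.13,.1],[.735,.18,.2]); e1,c1,n1=line(l); print("left wall",e1,c1,n1,np.degrees(np.arctan2(e1[1],e1[0])))
l=box([.65,-.08,.1],[.735,-.02,.2]); e2,c2,n2=line(l); print("right wall",e2,c2,n2,np.degrees(np.arctan2(e2[1],e2[0])))
for z0,z1 in((.13,.15),(.15,.17),(.17,.19),(.19,.215)):
    b=box([.57,-.03,z0],[.592,.0,z1]); print("bar",z0,len(b),b.mean(0),b.min(0),b.max(0))
for n in("top","side"):
    P=cloud(n,load("a",n)[1]).reshape(-1,3); b=P[np.all((P>[.57,-.03,.125])&(P<[.592,.0,.22]),1)]; print(n,len(b),b.mean(0),b.min(0),b.max(0))
# objects: mug, glue, brayer heights
for lo,hi in(((.2,.15,.07),(.55,.35,.2)),((.2,.35,.07),(.75,.6,.2))):
    b=box(lo,hi); print(len(b),b.min(0) if len(b) else 0,b.max(0) if len(b) else 0)
E
python3 fit.py
```

```text
door face [-0.2125 -0.9772] 12.269878 [0.6398 0.0566] 1730
left wall [ 0.9954 -0.0957] [0.7142 0.1535] 420 -5.491423
right wall [ 0.9949 -0.1005] [ 0.6913 -0.0538] 740 -5.7657876
bar 0.13 26 [ 0.5855 -0.0171  0.1421] [ 0.5815 -0.0216  0.1348] [ 0.5913 -0.0109  0.1489]
bar 0.15 27 [ 0.5856 -0.0177  0.1598] [ 0.5821 -0.0224  0.151 ] [ 0.5908 -0.0113  0.1697]
bar 0.17 34 [ 0.5849 -0.0179  0.1808] [ 0.5818 -0.0215  0.1701] [ 0.5891 -0.0104  0.1899]
bar 0.19 56 [ 0.5862 -0.0169  0.2045] [ 0.5813 -0.022   0.1916] [ 0.5919 -0.0105  0.2138]
top 46 [ 0.5854 -0.0161  0.1843] [ 0.5824 -0.0211  0.1348] [ 0.5913 -0.0104  0.2126]
side 97 [ 0.5857 -0.0179  0.1766] [ 0.5813 -0.0224  0.1351] [ 0.5919 -0.0105  0.2138]
816 [0.3208 0.2076 0.0701] [0.4235 0.2903 0.0998]
1169 [0.5918 0.3529 0.0702] [0.6585 0.4166 0.1743]
```

```bash
python3 -m pendant '[[[0.3,-0.5,0.3],0.2,1],[[0.6,-0.8,0.3],0.2,1],[[0.65,-0.9,0.2],0.2,1],[[0.65,-0.9,0],0.2,1],[[0.65,-0.9,0],0.2,1],[[0.65,-0.9,0],0.2,1],[[0.65,-0.9,0],0.2,1],[[0.65,-0.9,0],0.14,1],[[0.65,-0.9,0],0,1],[[0.65,-0.9,0],0,1],[[0.65,-0.9,0],0,1],[[0.65,-0.9,0],0,1]]'
python3 -m pendant '[[[0.65,-0.9,0],0,1],[[0.65,-0.9,0],0,1],[[0.65,-0.9,0],0,1],[[0.65,-0.9,0],0,1],[[0.65,-0.9,0],0,1],[[0.65,-0.9,0],0,1],[[0.65,-0.9,0],0,1],[[0.65,-0.9,0],0,1],[[0.3,-0.3,0],0,1],[[0,0,0],0,1]]'
```

```text
time_s: 1.1
position: [0.411, 0.2061, 0.2552]
tool_rot: [[0.977, -0.0, 0.214], [-0.214, -0.0, 0.977], [-0.0, -1.0, -0.0]]
ft_force: [-0.4, 0.7, 0.9]
grip_width: 0.0853
time_s: 1.93
position: [0.5767, -0.0198, 0.2541]
tool_rot: [[0.976, -0.001, 0.217], [-0.217, 0.0, 0.976], [-0.001, -1.0, -0.0]]
ft_force: [-0.3, 0.2, -0.2]
grip_width: 0.0854
```

```bash
python3 -m pendant '[[[0.33,0.12,0],0,1],[[0,0,-0.6],0,1],[[0,0,-0.8],0,1],[[0,0,-0.8],0,1],[[0,0,-0.6],0,1],[[0,0,-0.3],0,1],[[0,0,0],0,1]]'
python3 - <<'E'
from h import *
grab("b")
crop("b","side",255,80,395,220,4,"b_s")
E
```

```text
time_s: 2.52
position: [0.5842, -0.0129, 0.1606]
tool_rot: [[0.977, -0.004, 0.213], [-0.213, 0.001, 0.977], [-0.004, -1.0, 0.0]]
ft_force: [0.6, -0.4, -0.2]
grip_width: 0.0857
```

View pics/b_s.png

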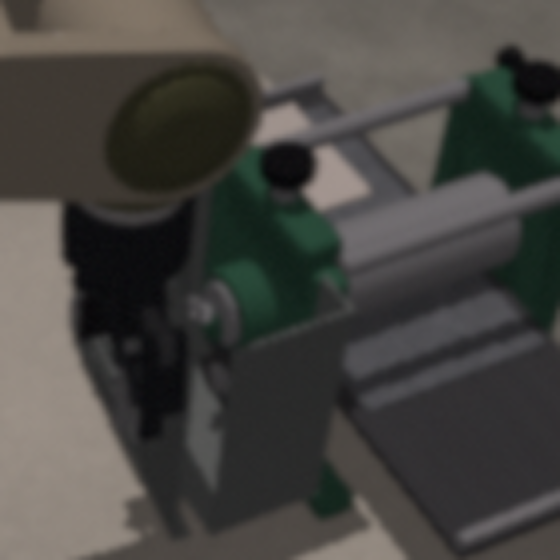

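The gripper is down around the handle region, at crop (150,380), in front of the door. I close on the bar.

```bash
python3 -m pendant '[[[0,0,0],0,0],[[0,0,0],0,0],[[0,0,0],0,0],[[0,0,0],0,0],[[0,0,0],0,0],[[0,0,0],0,0],[[0,0,0],0,0],[[0,0,0],0,0]]' 30
python3 - <<'E'
from h import *
h=np.array([.6622,.1578]); b=np.array([.5865,-.016])-h
p=b
for k in range(1,17):
    a=-np.radians(5*k); R=np.array([[np.cos(a),-np.sin(a)],[np.sin(a),np.cos(a)]]); n=R@b; print(k,((n-p)/.03).round(2),(n+h).round(3)); p=n
E
```

```text
time_s: 3.28
position: [0.5854, -0.014, 0.1625]
tool_rot: [[0.977, 0.0, 0.214], [-0.214, -0.0, 0.977], [0.0, -1.0, -0.0]]
ft_force: [-0.4, -1.0, 1.6]
grip_width: 0.0102
1 [-0.5   0.24] [ 0.572 -0.009]
2 [-0.47  0.28] [ 0.557 -0.   ]
3 [-0.45  0.32] [0.544 0.01 ]
4 [-0.42  0.36] [0.532 0.02 ]
5 [-0.38  0.4 ] [0.52  0.032]
6 [-0.35  0.43] [0.51  0.045]
7 [-0.31  0.46] [0.501 0.059]
8 [-0.27  0.48] [0.492 0.073]
9 [-0.22  0.5 ] [0.486 0.088]
10 [-0.18  0.52] [0.48  0.104]
11 [-0.13  0.53] [0.476 0.12 ]
12 [-0.09  0.54] [0.474 0.136]
13 [-0.04  0.55] [0.473 0.153]
14 [0.01 0.55] [0.473 0.169]
15 [0.06 0.55] [0.475 0.186]
16 [0.11 0.54] [0.478 0.202]
```

```bash
python3 -m pendant '[[[-0.5,0.24,0],-1,0],[[-0.47,0.28,0],-1,0],[[-0.45,0.32,0],-1,0],[[-0.42,0.36,0],-1,0],[[-0.38,0.4,0],-1,0],[[-0.35,0.43,0],-1,0],[[-0.31,0.46,0],-1,0],[[-0.27,0.48,0],-1,0],[[0,0,0],0,0]]'
```

```text
time_s: 4.03
position: [0.4915, 0.0782, 0.1625]
tool_rot: [[0.609, 0.005, 0.793], [-0.794, 0.003, 0.609], [0.001, -1.0, 0.005]]
ft_force: [8.8, 4.4, -5.1]
grip_width: 0.0103
```

```bash
python3 -m pendant '[[[-0.22,0.5,0],-1,0],[[-0.18,0.52,0],-1,0],[[-0.13,0.53,0],-1,0],[[-0.09,0.54,0],-1,0],[[-0.04,0.55,0],-1,0],[[0.01,0.55,0],-1,0],[[0.06,0.55,0],-1,0],[[0.11,0.54,0],-1,0],[[0,0,0],0,0],[[0,0,0],0,0]]'
```

```text
time_s: 4.87
position: [0.4788, 0.2043, 0.1625]
tool_rot: [[-0.04, 0.005, 0.999], [-0.999, -0.0, -0.04], [-0.0, -1.0, 0.005]]
ft_force: [10.4, -1.8, -3.0]
grip_width: 0.0104
```

```bash
python3 -m pendant '[[[0,0,0],0,0.5],[[0,0,0],0,0.5],[[0,0,0],0,0.5],[[0,0,0],0,0.5],[[0,0,0],0,0.5],[[0,0,0.3],0,0.5],[[0,0,0.8],0,0.5],[[0,0,1],0,0.5],[[0,0,1],0,0.7],[[0,0,0.3],0,0.8],[[0,-0.3,0],0,1],[[0,-0.5,0],0,1]]'
python3 -m pendant '[[[0,-1,0],-1,1],[[0,-1,0],-1,1],[[0,-1,0],-1,1],[[0,-1,0],-1,1],[[0,-1,0],-1,1],[[0,-1,0],-1,1],[[0,-1,0],-1,1],[[0,-1,0],-1,1],[[0,-1,0],-1,1],[[0,-1,0],-1,1],[[0,-1,0],-1,1],[[0,-1,0],-1,1]]'
python3 - <<'E'
from h import *
grab("c")
crop("c","side",220,80,400,215,4,"c_s")
crop("c","top",150,80,330,215,4,"c_t")
E
```

```text
time_s: 5.87
position: [0.4761, 0.1798, 0.2642]
tool_rot: [[-0.039, 0.0, 0.999], [-0.999, 0.0, -0.039], [-0.0, -1.0, 0.0]]
ft_force: [0.4, 0.0, 0.4]
grip_width: 0.0854
time_s: 6.87
position: [0.4753, -0.1819, 0.263]
tool_rot: [[-0.888, -0.002, 0.46], [-0.46, 0.001, -0.888], [0.001, -1.0, -0.002]]
ft_force: [0.3, 0.3, 0.1]
grip_width: 0.0851
```

View pics/c_s.png

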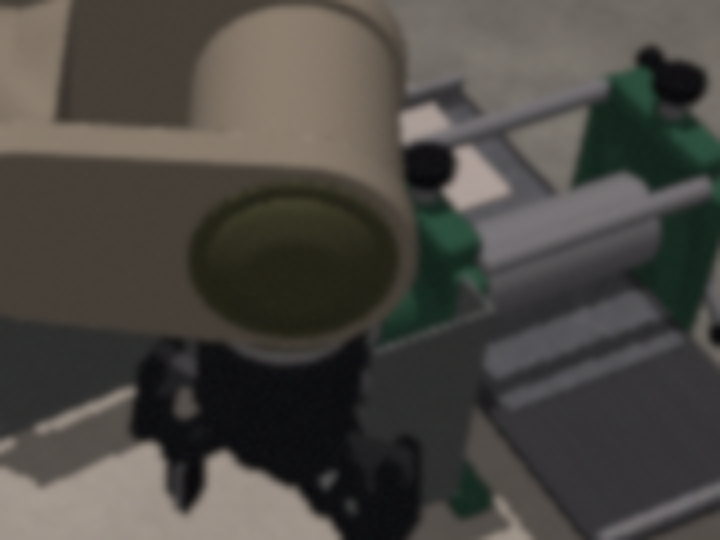

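View pics/c_t.png

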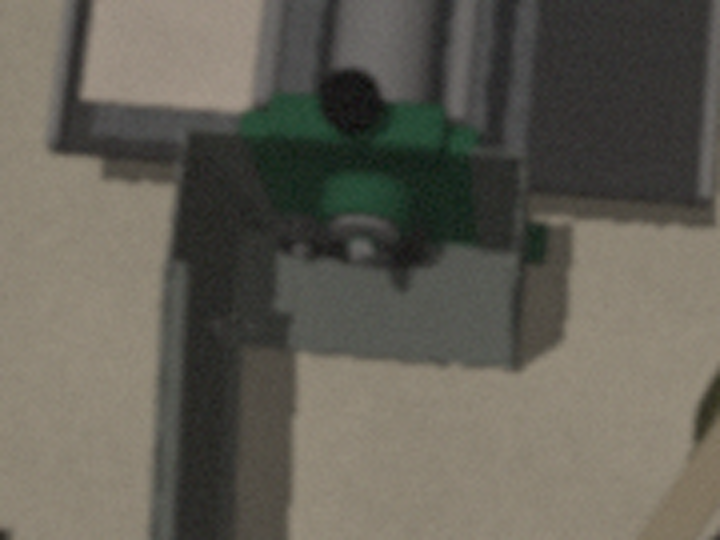

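```bash
python3 -m pendant '[[[0.1,-0.9,0],-1,1],[[0.15,-0.9,0],-1,1],[[0.15,-0.9,0],-1,1],[[0.15,-0.9,0],-1,1],[[0.15,-0.9,0],-1,1],[[0.15,-0.9,0],-1,1],[[0.15,-0.9,0],-0.6,1],[[0.05,-0.4,0],0,1],[[0,0,0],0,1],[[0,0,0],0,1]]'
python3 - <<'E'
from h import *
grab("d")
crop("d","side",220,80,400,215,4,"d_s")
crop("d","side",290,240,430,345,5,"d_g")
E
```

```text
time_s: 7.8
position: [0.5075, -0.3809, 0.263]
tool_rot: [[-0.996, -0.002, -0.093], [0.093, 0.002, -0.996], [0.002, -1.0, -0.002]]
ft_force: [-0.6, 0.1, -0.9]
grip_width: 0.0853
```

View pics/d_s.png

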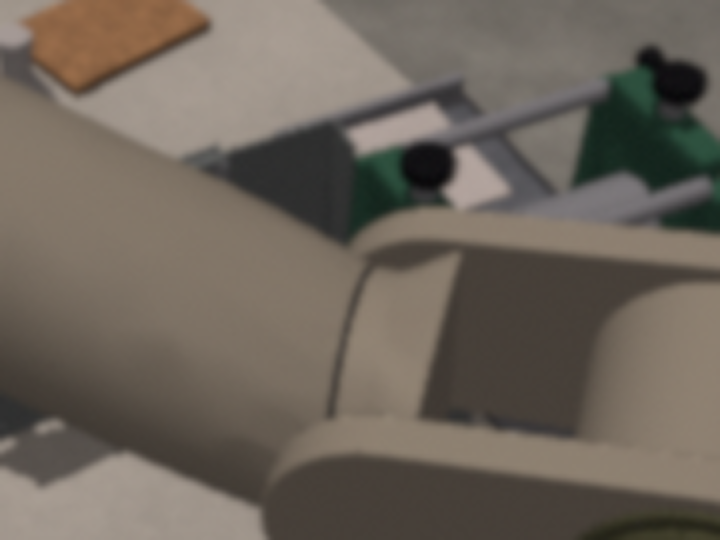

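View pics/d_g.png

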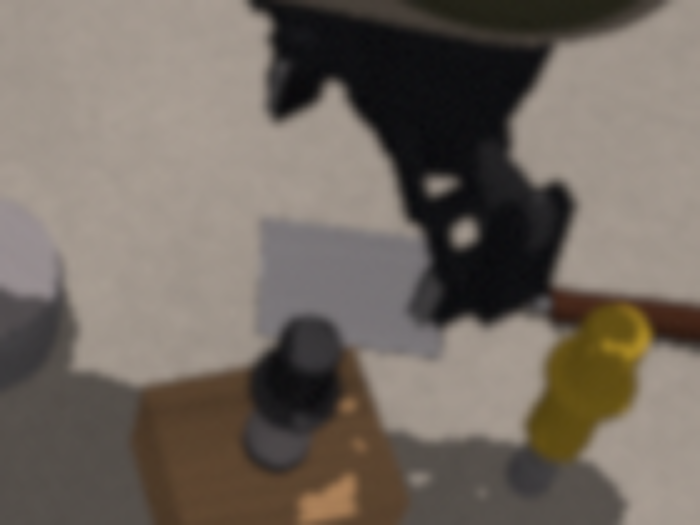

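```bash
python3 -m pendant '[[[0,-0.05,-0.6],0,1],[[0,0,-0.9],0,1],[[0,0,-0.9],0,1],[[0,0,-0.8],0,1],[[0,0,-0.7],0,1],[[0,0,-0.4],0,1],[[0,0,-0.13],0,1],[[0,0,0],0,1],[[0,0,0],0,1]]' 20
python3 -m pendant '[[[0,0,0],0,0],[[0,0,0],0,0],[[0,0,0],0,0],[[0,0,0],0,0],[[0,0,0],0,0],[[0,0,0],0,0],[[0,0,0],0,0],[[0,0,0],0,0]]' 20
```

```text
time_s: 8.65
position: [0.5083, -0.3824, 0.1325]
tool_rot: [[-0.996, 0.001, -0.092], [0.092, -0.001, -0.996], [-0.001, -1.0, 0.001]]
ft_force: [0.2, -0.0, -0.9]
grip_width: 0.0858
time_s: 9.32
position: [0.5081, -0.3826, 0.1317]
tool_rot: [[-0.996, 0.0, -0.093], [0.093, -0.0, -0.996], [-0.0, -1.0, -0.0]]
ft_force: [-0.1, 0.7, 3.6]
grip_width: 0.0256
```

```bash
python3 -m pendant '[[[0,0,0.3],0,0],[[0,0,0.4],0,0],[[0,0,0.4],0,0],[[0,0,0.37],0,0],[[0,0,0],0,0],[[0,0,0],0,0]]'
python3 - <<'E'
from h import *
grab("e")
crop("e","side",290,240,430,345,5,"e_g")
E
```

```text
time_s: 9.82
position: [0.5079, -0.3828, 0.1756]
tool_rot: [[-0.996, 0.0, -0.093], [0.093, -0.0, -0.996], [-0.0, -1.0, 0.0]]
ft_force: [-0.2, -0.4, -2.5]
grip_width: 0.0252
```

View pics/e_g.png

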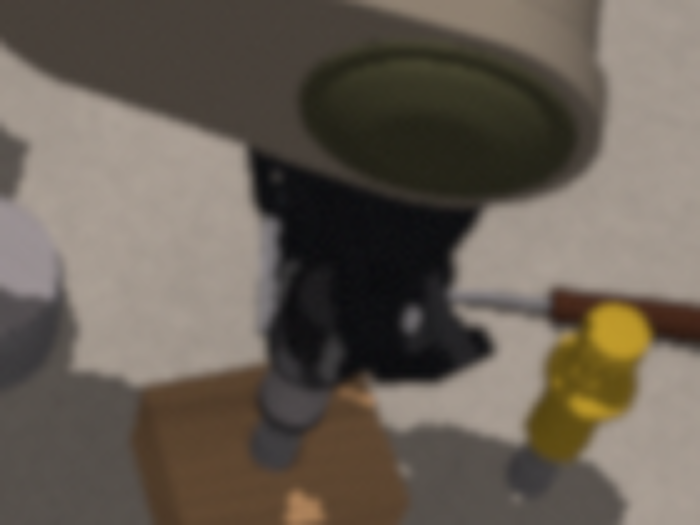

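```bash
python3 -m pendant '[[[-0.23,0.02,0],0,0],[[-0.23,0.02,-0.02],0,0],[[-0.18,0.02,-0.02],0,0],[[-0.18,0.02,-0.03],0,0],[[-0.18,0.02,-0.04],0,0],[[-0.18,0.02,-0.04],0,0],[[0,0,0],0,0]]'
python3 - <<'E'
from h import *
grab("f")
crop("f","side",290,240,430,345,5,"f_g")
E
```

```text
time_s: 10.5
position: [0.4715, -0.379, 0.1708]
tool_rot: [[-0.996, -0.001, -0.094], [0.094, 0.0, -0.996], [0.001, -1.0, -0.0]]
ft_force: [1.3, 0.4, -3.8]
grip_width: 0.0254
```

View pics/f_g.png

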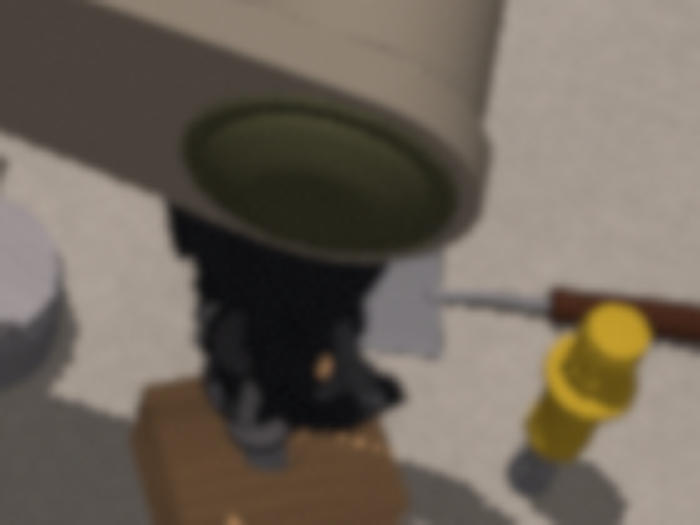

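```bash
python3 -m pendant '[[[-0.2,0.02,-0.06],0,0],[[-0.2,0.02,-0.07],0,0],[[-0.2,0.02,-0.08],0,0],[[-0.18,0.02,-0.09],0,0],[[-0.18,0.02,-0.1],0,0],[[-0.18,0.01,-0.1],0,0],[[0,0,0],0,0]]'
python3 - <<'E'
from h import *
grab("g")
crop("g","side",290,240,430,345,5,"g_g")
E
```

```text
time_s: 11.18
position: [0.4371, -0.3762, 0.1566]
tool_rot: [[-0.996, -0.0, -0.094], [0.094, -0.001, -0.996], [-0.0, -1.0, 0.001]]
ft_force: [-0.6, 0.3, 4.3]
grip_width: 0.0252
```

View pics/g_g.png

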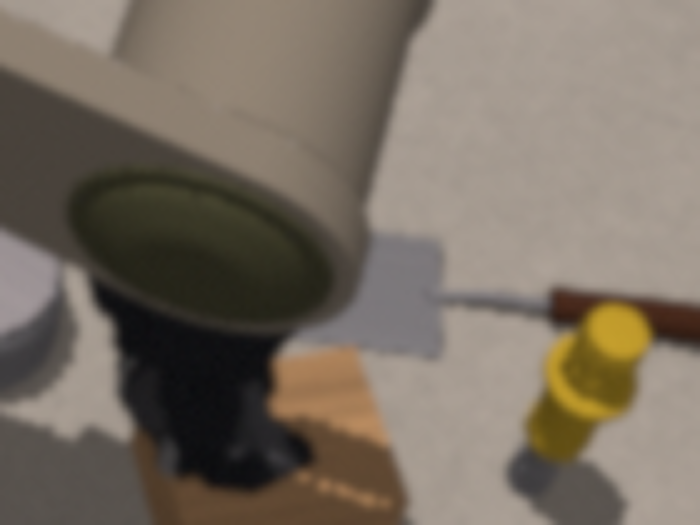

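```bash
python3 -m pendant '[[[0,0,0],0,0],[[0,0,0],0,0],[[-0.25,0.02,0.43],0,0],[[-0.25,0.02,0.43],0,0],[[0,0,0.7],0,0],[[0,0.3,0.9],0,0],[[0,0.7,0.9],0,0],[[0.3,1,0.9],0,0],[[0.3,1,0.3],0,0],[[0.3,0.7,0],0,0],[[0,0.3,0],0,0],[[0,0,0],0,0]]' 60
python3 - <<'E'
from h import *
grab("h")
E
```

```text
time_s: 12.28
position: [0.4497, -0.2528, 0.2934]
tool_rot: [[-0.996, -0.001, -0.091], [0.091, 0.0, -0.996], [0.001, -1.0, -0.0]]
ft_force: [-1.1, -1.3, -3.5]
grip_width: 0.0244
```

View pics/h_side.png

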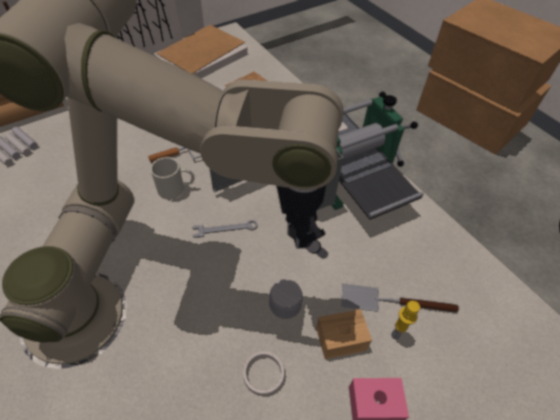

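View pics/h_top.png

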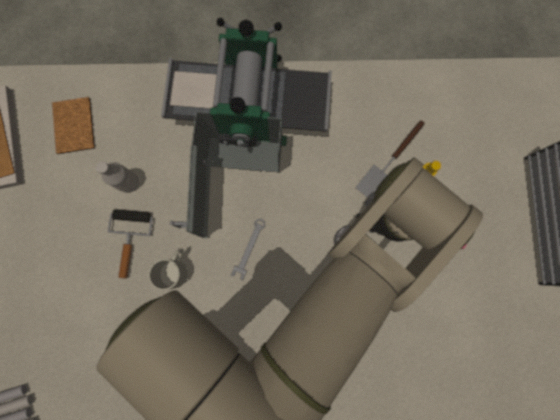

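Run:
```python
from h import *
np.set_printoptions(precision=4,suppress=True)
crop("h","side",270,180,370,270,7,"h_g")
crop("b","side",280,130,340,190,10,"b_n")
crop("h","top",215,110,275,160,12,"h_n")
P=cloud("side",load("h","side")[1]); im=load("h","side")[0]
tcp=env.observe()["position"]
# gun points below TCP
m=(P[...,2]>.1)&(P[...,2]<.29)&(abs(P[...,1]-tcp[1])<.035)&(abs(P[...,0]-tcp[0])<.13)
v,u=np.nonzero(m); q=P[m]; print(len(q),u.min(),u.max(),v.min(),v.max())
for z in np.arange(.12,.29,.01):
    s=q[(q[:,2]>=z)&(q[:,2]<z+.01)]
    if len(s)>2: print("%.2f"%z,len(s),s.mean(0),s.min(0),s.max(0))
```

```text
237 294 327 240 258
0.19 15 [ 0.5201 -0.2674  0.1958] [ 0.5106 -0.2704  0.1906] [ 0.5309 -0.2606  0.1998]
0.20 26 [ 0.5158 -0.2667  0.2053] [ 0.5045 -0.2705  0.2001] [ 0.5281 -0.2594  0.2096]
0.21 41 [ 0.5126 -0.2636  0.2145] [ 0.5025 -0.2697  0.2103] [ 0.5219 -0.2541  0.2192]
0.22 6 [ 0.5075 -0.2628  0.2218] [ 0.5028 -0.2646  0.2202] [ 0.5122 -0.2605  0.2231]
0.23 8 [ 0.4865 -0.2677  0.2375] [ 0.4807 -0.2711  0.2343] [ 0.4922 -0.2632  0.2397]
0.24 31 [ 0.4904 -0.2686  0.246 ] [ 0.4753 -0.2723  0.2413] [ 0.5059 -0.2623  0.2492]
0.25 36 [ 0.4896 -0.2663  0.2548] [ 0.471  -0.2712  0.2502] [ 0.505  -0.2561  0.2594]
0.26 36 [ 0.4828 -0.2673  0.2646] [ 0.4671 -0.2703  0.2602] [ 0.4976 -0.2588  0.2695]
0.27 24 [ 0.479  -0.2677  0.2739] [ 0.4694 -0.2702  0.2703] [ 0.4893 -0.2632  0.2783]
0.28 14 [ 0.4577 -0.2665  0.2854] [ 0.4491 -0.2741  0.2803] [ 0.4737 -0.2466  0.2897]
```

View pics/h_g.png

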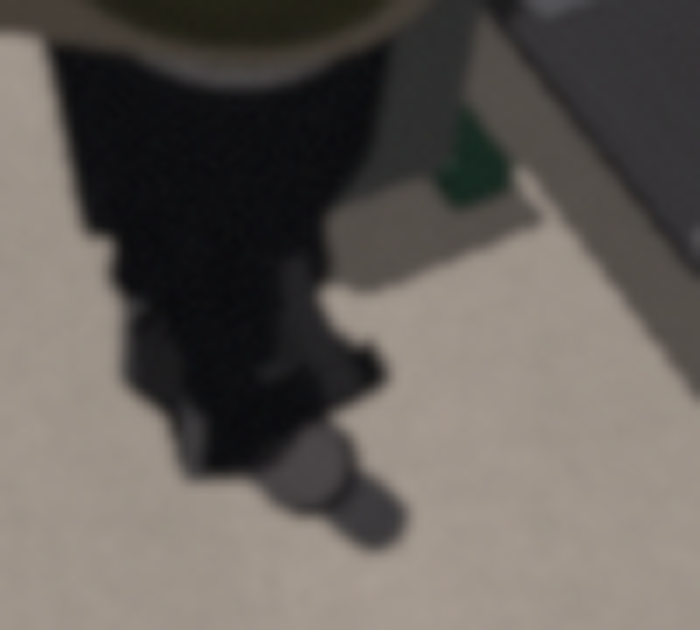

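View pics/b_n.png

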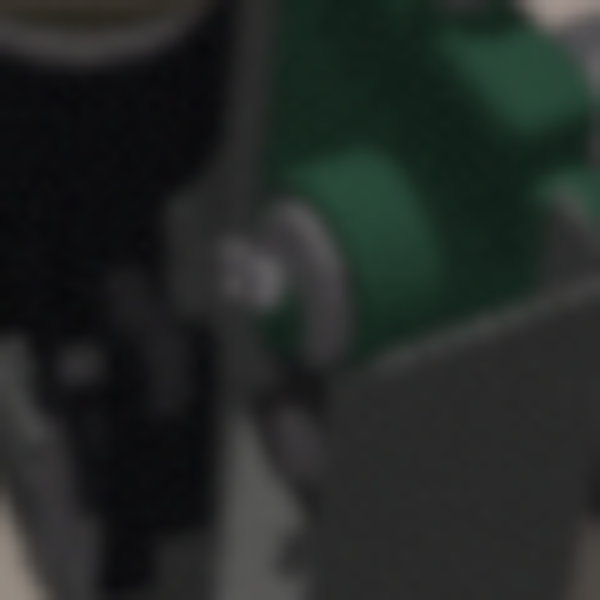

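View pics/h_n.png

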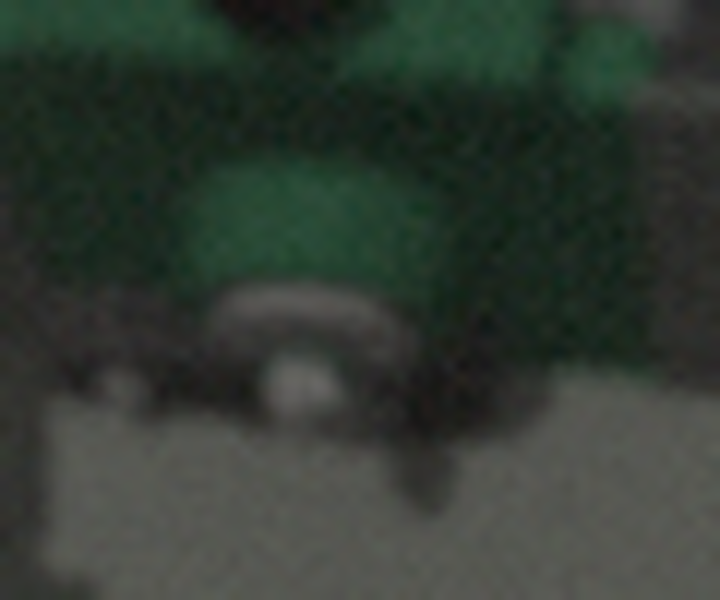

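```bash
cat > gunfit.py <<'E'
from h import *
import sys
from scipy.optimize import least_squares
np.set_printoptions(precision=4,suppress=True)
def gunfit(tag,tcp,yaw=-5.5,cams=("side","top"),th0=30):
    G=np.array(tcp)+[0,0,.0187]; cy,sy=np.cos(np.radians(yaw)),np.sin(np.radians(yaw))
    X=np.array([cy,sy,0]);Y=np.array([-sy,cy,0]);Z=np.array([0,0,1.])
    Q=[]
    for n in cams:
        P=cloud(n,load(tag,n)[1]).reshape(-1,3); Q.append(P)
    Q=np.concatenate(Q)
    def axis(th,ph): 
        a=-np.sin(th)*X+np.cos(th)*Z; a=a*np.cos(ph)+Y*np.sin(ph); return a   # towards handle
    def coords(p,Q):
        a=axis(p[0],p[1]); o=G+p[2]*Y+p[3]*(np.cross(a,Y))   # small lateral shifts
        r=Q-o; s=r@a; return s, np.linalg.norm(r-np.outer(s,a),axis=1)
    p0=np.array([np.radians(th0),0,0,0])
    s,r=coords(p0,Q); m=(s<-.03)&(s>-.16)&(r<.03); q=Q[m]
    def res(p):
        s,r=coords(p,q); gz=s+.0867
        rc=np.abs(r-.010); rt=np.abs(r-.0055); rb=np.abs(r-.014); rf=np.abs(r-.020)
        d=np.where(gz<-.038,rc,np.where(gz<-.002,np.minimum(rc,rt),np.where(gz<.055,rb,np.minimum(rb,rf))))
        return np.r_[np.minimum(d,.006)/.001, p[2:]/.002, p[1]/.05]
    best=min((least_squares(res,[np.radians(t),0,0,0],loss="soft_l1") for t in (18,24,30,36)),key=lambda f:f.cost)
    p=best.x; s,r=coords(p,q); a=axis(p[0],p[1])
    mouth=G+p[2]*Y+p[3]*np.cross(a,Y)-.1427*a
    print(len(q),"theta %.1f phi %.1f"%tuple(np.degrees(p[:2])),p[2:],"cost",best.cost/len(q)," smin",s[r<.013].min() if (r<.013).any() else 0)
    print("mouth",mouth,"axis",a); return p,mouth,a
if __name__=="__main__":
    t=sys.argv[1]; tcp=env.observe()["position"]; print(tcp)
    p,mo,a=gunfit(t,tcp)
    n="side"; im=load(t,n)[0].copy()
    c=proj(n,mo); u0,v0=int(c[0])-50,int(c[1])-70; s=6
    big=cv2.resize(im[v0:v0+100,u0:u0+100],None,fx=s,fy=s,interpolation=cv2.INTER_CUBIC)
    b1=np.cross(a,[0,1,0]);b1/=np.linalg.norm(b1);b2=np.cross(a,b1)
    for gz,r in((-.056,.01),(0,.014),(.055,.014),(.055,.02),(.061,.02),(.103,.013)):
        pts=np.array([(proj(n,mo+a*(gz+.056)+r*(np.cos(w)*b1+np.sin(w)*b2))-[u0,v0])*s for w in np.linspace(0,2*np.pi,40)])
        cv2.polylines(big,[pts.astype(np.int32)],True,(255,255,0),1)
    cv2.imwrite(f"pics/{t}_fit.png",big[:,:,::-1])
E
python3 gunfit.py h
```

```text
[ 0.4497 -0.2551  0.2927]
263 theta 30.6 phi 0.4 [ 0.0027 -0.0023] cost 0.27682627447431396  smin -0.1402812724642438
mouth [ 0.5241 -0.2606  0.1898] axis [-0.5059  0.0561  0.8608]
```

View pics/h_fit.png

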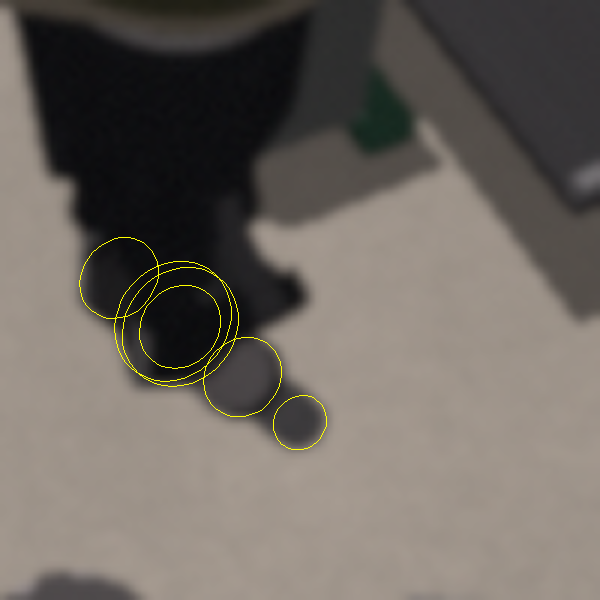

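Run:
```python
from h import *
np.set_printoptions(precision=4,suppress=True)
for t,n in(("h","top"),("c","top"),("a","top"),("b","side"),("a","side")):
    P=cloud(n,load(t,n)[1]); im=load(t,n)[0].astype(int)
    m=np.all((P>[.67,.02,.12])&(P<[.712,.085,.2]),-1)
    v,u=np.nonzero(m); print(t,n,len(v))
    for a,b in zip(v,u): print((b,a),P[a,b],im[a,b].sum()//3)
```

```text
h top 39
(np.int64(241), np.int64(136)) [0.712  0.0456 0.1358] 71
(np.int64(246), np.int64(137)) [0.7106 0.033  0.1315] 58
(np.int64(247), np.int64(137)) [0.7115 0.0306 0.1289] 61
(np.int64(244), np.int64(138)) [0.7118 0.0392 0.1209] 51
(np.int64(245), np.int64(138)) [0.7117 0.0366 0.121 ] 54
(np.int64(246), np.int64(138)) [0.7113 0.0339 0.1219] 54
(np.int64(248), np.int64(138)) [0.7109 0.0285 0.1229] 51
(np.int64(239), np.int64(139)) [0.7089 0.0523 0.1217] 64
(np.int64(240), np.int64(139)) [0.7078 0.0493 0.1247] 63
(np.int64(238), np.int64(140)) [0.7046 0.0544 0.1264] 81
(np.int64(239), np.int64(140)) [0.7043 0.0517 0.1269] 87
(np.int64(240), np.int64(140)) [0.7039 0.049  0.1279] 83
(np.int64(241), np.int64(140)) [0.7055 0.0468 0.1234] 76
(np.int64(242), np.int64(140)) [0.7063 0.0445 0.1211] 66
(np.int64(237), np.int64(141)) [0.7031 0.0574 0.1229] 72
(np.int64(238), np.int64(141)) [0.7026 0.0546 0.1242] 92
(np.int64(239), np.int64(141)) [0.7023 0.0519 0.1249] 98
(np.int64(240), np.int64(141)) [0.7023 0.0493 0.1248] 95
(np.int64(241), np.int64(141)) [0.7016 0.0465 0.1267] 96
(np.int6
[... 9643 characters left out ...]
.0494 0.1219] 69
(np.int64(306), np.int64(159)) [0.6984 0.0465 0.1238] 77
(np.int64(307), np.int64(159)) [0.7012 0.0456 0.1231] 68
(np.int64(308), np.int64(159)) [0.7041 0.0448 0.1223] 51
(np.int64(309), np.int64(159)) [0.7079 0.045  0.1201] 42
(np.int64(312), np.int64(159)) [0.7103 0.0351 0.1272] 56
(np.int64(313), np.int64(159)) [0.7111 0.032  0.1295] 58
(np.int64(304), np.int64(160)) [0.6925 0.0475 0.1221] 62
(np.int64(305), np.int64(160)) [0.6941 0.0451 0.1233] 59
(np.int64(306), np.int64(160)) [0.6985 0.0462 0.1201] 60
(np.int64(307), np.int64(160)) [0.6991 0.0426 0.1228] 53
(np.int64(312), np.int64(160)) [0.711  0.0355 0.1227] 54
(np.int64(313), np.int64(162)) [0.7104 0.0295 0.1204] 50
```

```bash
cat > nip.py <<'E'
from h import *
from scipy.optimize import least_squares
np.set_printoptions(precision=4,suppress=True)
y=np.radians(-5.6); a=np.array([-.5*np.cos(y),-.5*np.sin(y),.866])
prof=np.array([(.0,0),(.008,0),(.008,.005),(.0035,.005),(.0035,.014),(.0055,.0165),(.0055,.0175),(.0022,.024),(0,.024)])
segs=np.concatenate([prof[i]+(prof[i+1]-prof[i])*np.linspace(0,1,12)[:,None] for i in range(1,len(prof)-1)])
def run(sets):
    Q=[]
    for t,n in sets:
        P=cloud(n,load(t,n)[1]).reshape(-1,3); Q.append(P[np.all((P>[.67,.02,.118])&(P<[.712,.085,.2]),-1)])
    Q=np.concatenate(Q)
    def d(p):
        r=Q-p; s=r@a; rr=np.linalg.norm(r-np.outer(s,a),axis=1)
        return np.min(np.hypot(rr[:,None]-segs[:,0],s[:,None]-segs[:,1]),1)
    f=min((least_squares(lambda p:np.minimum(d(p),.006)/.001,np.array([.700,.0505,.123])+np.array(o),loss="soft_l1",diff_step=1e-3) for o in ((0,0,0),(.004,0,0),(-.004,0,0),(0,.004,0),(0,-.004,0),(0,0,.004),(0,0,-.004))),key=lambda f:f.cost)
    print(sets,len(Q),"base",f.x,"tip",f.x+a*.024,"med",np.median(d(f.x)),f.cost/len(Q)); return f.x
top=[("a","top"),("c","top"),("h","top")]; side=[("a","side"),("b","side")]
run(top);run(side);b=run(top+side)
E
python3 nip.py
```

```text
[('a', 'top'), ('c', 'top'), ('h', 'top')] 123 base [0.7017 0.0504 0.1189] tip [0.6898 0.0516 0.1397] med 0.0010371487526454422 1.3204092892216759
[('a', 'side'), ('b', 'side')] 98 base [0.7018 0.0506 0.1188] tip [0.6898 0.0518 0.1396] med 0.0015311226024032959 1.6769933031325637
[('a', 'top'), ('c', 'top'), ('h', 'top'), ('a', 'side'), ('b', 'side')] 221 base [0.7018 0.0505 0.1189] tip [0.6898 0.0517 0.1397] med 0.0012854146733319034 1.4787889933151395
```

```bash
python3 -m pendant '[[[0,0.5,0],0,0],[[0,0.8,0],0,0],[[0,0.9,0],0,0],[[0,0.9,0],0,0],[[0,0.9,0],0,0],[[0,0.9,0],0,0],[[0.1,0.9,0],0,0],[[0.2,0.9,0],0,0],[[0.3,0.9,0],0,0],[[0.4,0.9,0],0,0],[[0.4,0.9,0],0,0],[[0.4,0.8,0],0,0]]' 80
python3 -m pendant '[[[0.4,0.26,0],0,0],[[0.4,0,0],0,0],[[0.4,0,0],0,0],[[0.4,0,0],0,0],[[0.3,0,0],0,0],[[0.1,0,0],0,0],[[0,0,0],0,0],[[0,0,0],0,0]]'
python3 - <<'E'
from h import *
grab("i")
E
python3 gunfit.py i
```

```text
time_s: 13.38
position: [0.5046, 0.0523, 0.2925]
tool_rot: [[-0.996, -0.001, -0.094], [0.094, 0.0, -0.996], [0.001, -1.0, 0.0]]
ft_force: [0.2, 0.2, -3.2]
grip_width: 0.024
time_s: 14.05
position: [0.5641, 0.0587, 0.2925]
tool_rot: [[-0.996, -0.001, -0.094], [0.094, 0.0, -0.996], [0.001, -1.0, 0.0]]
ft_force: [0.0, -0.3, -2.5]
grip_width: 0.0245
[0.5639 0.059  0.2929]
244 theta 30.7 phi 0.0 [-0.0004 -0.0022] cost 0.43914748761570394  smin -0.14311913040357788
mouth [0.6383 0.0514 0.19  ] axis [-0.5084  0.0491  0.8597]
```

View pics/i_fit.png

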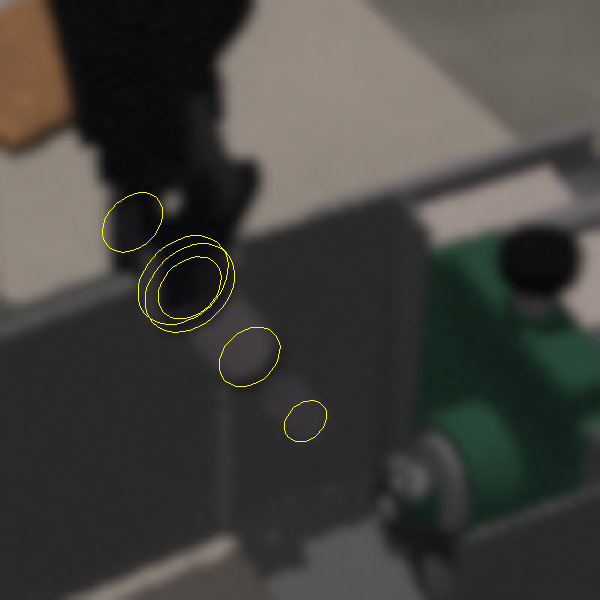

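View pics/i_top.png

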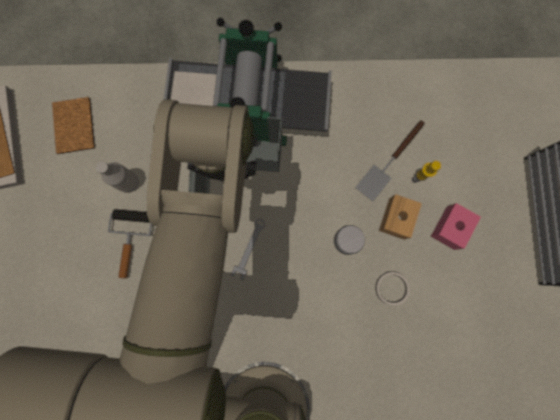

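```bash
cat > ov.py <<'E'
from h import *
import sys
t=sys.argv[1]; n="side"; im=load(t,n)[0]
base=np.array(eval(sys.argv[2])); y=np.radians(-5.6); a=np.array([-.5*np.cos(y),-.5*np.sin(y),.866])
b1=np.array([-np.sin(y),np.cos(y),0]); b2=np.cross(a,b1)
c=proj(n,base); u0,v0=int(c[0])-25,int(c[1])-25; s=12
big=cv2.resize(im[v0:v0+50,u0:u0+50],None,fx=s,fy=s,interpolation=cv2.INTER_CUBIC)
big=cv2.convertScaleAbs(big,alpha=1.8); raw=big.copy()
for z,r in((0,.008),(.005,.008),(.0165,.0055),(.024,.0022)):
    pts=np.array([(proj(n,base+a*z+r*(np.cos(w)*b1+np.sin(w)*b2))-[u0,v0]+.5)*s for w in np.linspace(0,2*np.pi,40)])
    cv2.polylines(big,[pts.astype(np.int32)],True,(255,255,0),1)
out=cv2.resize(np.hstack([raw,big]),(800,400)); cv2.imwrite(f"pics/{t}_{sys.argv[3]}.png",out[:,:,::-1])
E
python3 ov.py i "[.7018,.0505,.1189]" nip
```

```text
(no output)
```

View pics/i_nip.png

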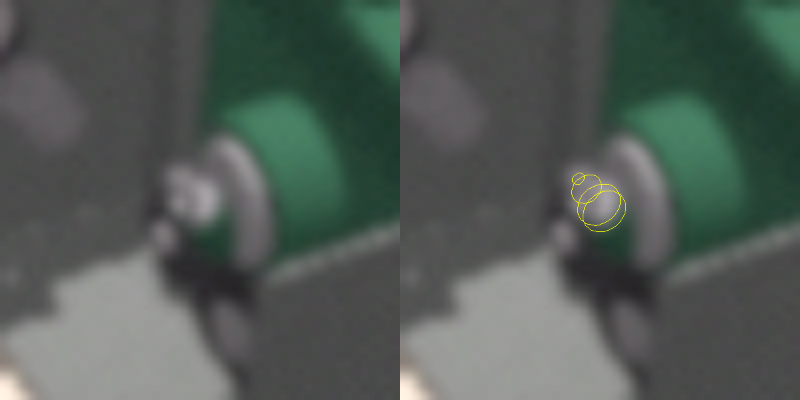

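```bash
python3 ov.py i "[.7008,.0507,.1215]" nip2; sed 's/n="side"/n="top"/' ov.py > ovt.py; python3 ovt.py c "[.7008,.0507,.1215]" nipt
```

```text
(no output)
```

View pics/i_nip2.png

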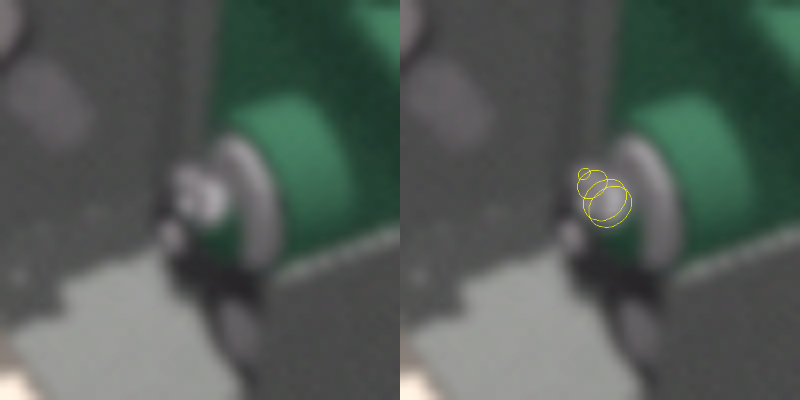

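View pics/c_nipt.png

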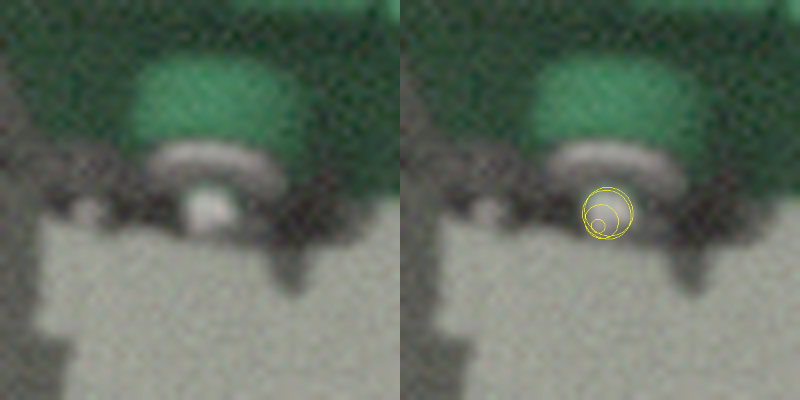

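```bash
python3 -m pendant '[[[0.3,0.01,-0.2],0,0],[[0.4,0.01,-0.3],0,0],[[0.4,0.01,-0.35],0,0],[[0.34,0.01,-0.31],0,0],[[0,0,0],0,0],[[0,0,0],0,0]]' 100
python3 - <<'E'
from h import *
grab("j")
E
python3 gunfit.py j
```

```text
time_s: 14.65
position: [0.6076, 0.0604, 0.2571]
tool_rot: [[-0.996, -0.002, -0.093], [0.093, 0.0, -0.996], [0.002, -1.0, 0.0]]
ft_force: [0.4, -0.5, -2.8]
grip_width: 0.0242
[0.6075 0.0604 0.2585]
220 theta 30.6 phi 0.2 [ 0.0001 -0.0022] cost 0.550218695506293  smin -0.15937366159304614
mouth [0.6817 0.0528 0.1555] axis [-0.5068  0.053   0.8604]
```

View pics/j_fit.png

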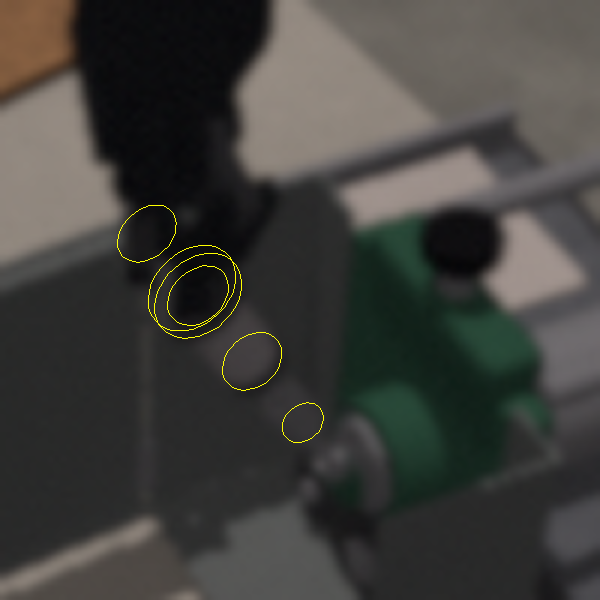

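```bash
python3 -m pendant '[[[0.083,-0.008,-0.144],0,0],[[0.083,-0.008,-0.144],0,0],[[0.083,-0.008,-0.144],0,0],[[0.083,-0.008,-0.144],0,0],[[0,0,0],0,0]]' 120
python3 -m pendant '[[[0.083,-0.008,-0.144],0,0],[[0,0,0],0,0]]'
```

```text
time_s: 15.17
position: [0.6176, 0.0593, 0.2394]
tool_rot: [[-0.996, -0.002, -0.093], [0.093, 0.0, -0.996], [0.002, -1.0, -0.0]]
ft_force: [0.2, -0.2, -3.3]
grip_width: 0.0238
time_s: 15.33
position: [0.62, 0.0593, 0.2356]
tool_rot: [[-0.996, -0.001, -0.093], [0.093, 0.0, -0.996], [0.001, -1.0, -0.0]]
ft_force: [-0.3, 0.3, -2.7]
grip_width: 0.0239
```

```bash
python3 -m pendant '[[[0.05,-0.005,-0.087],0,0],[[0,0,0],0,0]]'
python3 -m pendant '[[[0.05,-0.005,-0.087],0,0],[[0,0,0],0,0]]'
python3 -m pendant '[[[0.05,-0.005,-0.087],0,0],[[0,0,0],0,0]]'
```

```text
time_s: 15.5
position: [0.6216, 0.059, 0.2334]
tool_rot: [[-0.996, -0.001, -0.093], [0.093, 0.0, -0.996], [0.001, -1.0, 0.0]]
ft_force: [-0.8, -0.7, -3.1]
grip_width: 0.0237
time_s: 15.67
position: [0.6232, 0.0589, 0.2307]
tool_rot: [[-0.996, -0.0, -0.093], [0.093, 0.0, -0.996], [0.0, -1.0, -0.0]]
ft_force: [1.5, 0.6, -5.9]
grip_width: 0.0242
time_s: 15.83
position: [0.6243, 0.0588, 0.2286]
tool_rot: [[-0.996, -0.001, -0.093], [0.093, 0.0, -0.996], [0.001, -1.0, -0.0]]
ft_force: [-2.7, 0.7, -1.3]
grip_width: 0.0233
```

```bash
python3 -m pendant '[[[0.05,-0.005,-0.087],0,0],[[0,0,0],0,0]]'
python3 - <<'E'
from h import *
grab("k")
crop("k","side",270,110,350,180,8,"k_s")
E
python3 gunfit.py k
```

```text
time_s: 16.0
position: [0.6255, 0.0587, 0.2269]
tool_rot: [[-0.996, -0.001, -0.093], [0.093, -0.0, -0.996], [0.001, -1.0, 0.0]]
ft_force: [-8.1, 0.6, 8.0]
grip_width: 0.0236
[0.6254 0.0587 0.2274]
304 theta 31.1 phi -0.3 [-0.0005 -0.0014] cost 1.5138773597303972  smin -0.1598796217342462
mouth [0.7001 0.0519 0.1247] axis [-0.5154  0.0437  0.8558]
```

View pics/k_s.png

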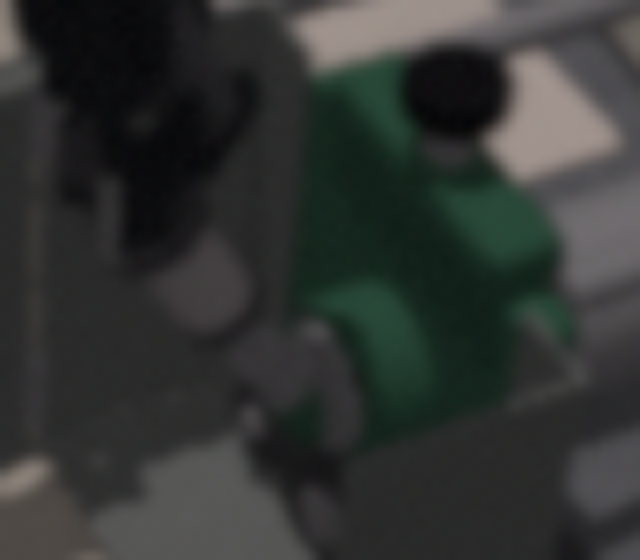

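View pics/k_fit.png

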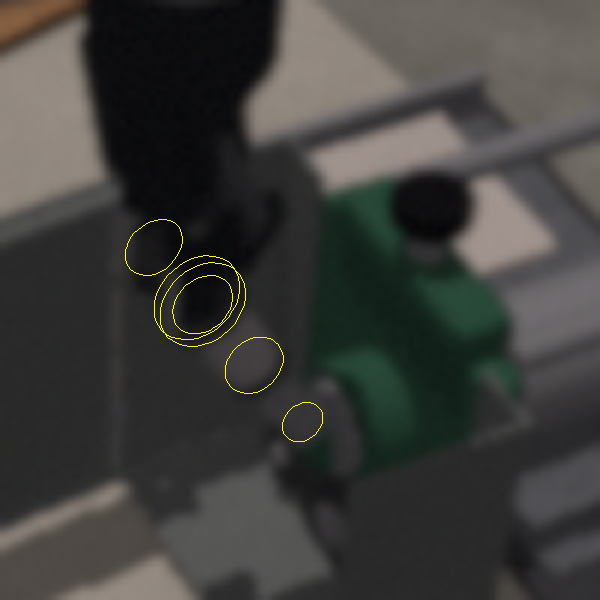

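```bash
python3 -m pendant '[[[0.05,-0.005,-0.087],0,0],[[0,0,0],0,0],[[0,0,0],0,0]]'
python3 -m pendant '[[[0.05,-0.005,-0.087],0,0],[[0,0,0],0,0]]'
python3 -m pendant '[[[0.05,-0.005,-0.087],0,0],[[0,0,0],0,0]]'
```

```text
time_s: 16.35
position: [0.627, 0.0586, 0.2251]
tool_rot: [[-0.996, 0.001, -0.093], [0.093, -0.0, -0.996], [-0.001, -1.0, -0.0]]
ft_force: [-9.4, 1.0, 9.3]
grip_width: 0.0234
time_s: 16.52
position: [0.6285, 0.0585, 0.2224]
tool_rot: [[-0.996, 0.0, -0.093], [0.093, 0.0, -0.996], [-0.0, -1.0, -0.0]]
ft_force: [-9.2, 1.4, 9.6]
grip_width: 0.0241
time_s: 16.68
position: [0.6299, 0.0584, 0.2199]
tool_rot: [[-0.996, 0.0, -0.093], [0.093, 0.0, -0.996], [-0.0, -1.0, -0.0]]
ft_force: [-9.4, 1.6, 11.9]
grip_width: 0.0235
```

```bash
python3 -m pendant '[[[0.033,-0.003,-0.058],0,0],[[0,0,0],0,0],[[0,0,0],0,0],[[0,0,0],0,0]]'
python3 - <<'E'
from h import *
grab("l")
crop("l","side",270,110,350,180,8,"l_s")
E
python3 gunfit.py l
```

```text
time_s: 17.02
position: [0.6308, 0.0583, 0.2187]
tool_rot: [[-0.996, 0.001, -0.093], [0.093, -0.0, -0.996], [-0.001, -1.0, 0.0]]
ft_force: [-9.9, 0.9, 12.1]
grip_width: 0.0233
[0.6308 0.0583 0.2188]
309 theta 31.2 phi -0.3 [-0.0003 -0.0017] cost 1.7734556388705291  smin -0.15943401523052125
mouth [0.7059 0.0515 0.1163] axis [-0.5168  0.0442  0.855 ]
```

View pics/l_s.png

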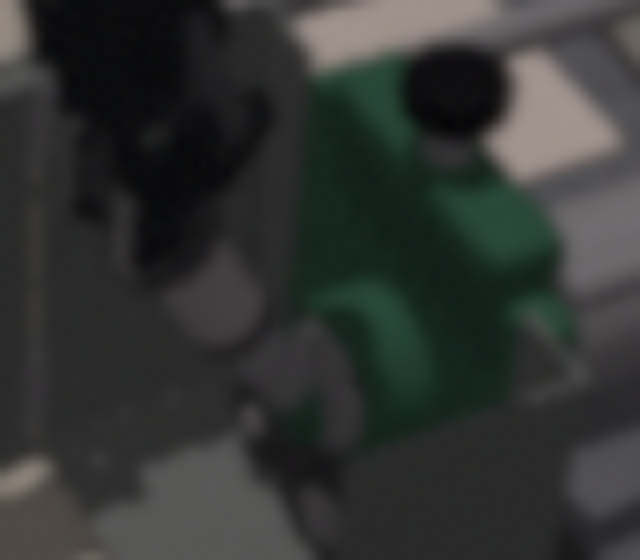

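View pics/l_fit.png

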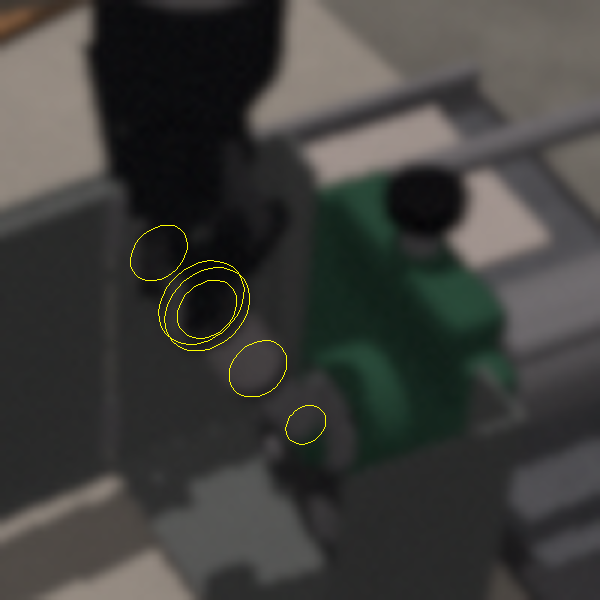

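```bash
python3 -m pendant '[[[0,0,0],0,0],[[0,0,0],0,0],[[0,0,0],0,0],[[0,0,0],0,0]]'
python3 - <<'E'
from h import *
Q=np.concatenate([cloud(n,load("l",n)[1]).reshape(-1,3) for n in("top","side")])
q=Q[np.all((Q>[.46,.12,.06])&(Q<[.64,.2,.2]),1)]
q=q[abs(q[:,1]-np.median(q[:,1]))<.012]
l=cv2.fitLine(np.ascontiguousarray(q[:,:2],np.float32),cv2.DIST_HUBER,0,.01,.01).ravel()
print(len(q),l,"door dir deg from -y:",90-np.degrees(np.arctan2(l[1],l[0])))
E
```

```text
time_s: 17.45
position: [0.6308, 0.0583, 0.2188]
tool_rot: [[-0.996, 0.001, -0.093], [0.093, -0.0, -0.996], [-0.001, -1.0, 0.0]]
ft_force: [-11.7, 0.6, 12.2]
grip_width: 0.0236
2102 [ 0.9995432  -0.03022193  0.5476839   0.16066197] door dir deg from -y: 91.73185
```

View pics/l_top.png

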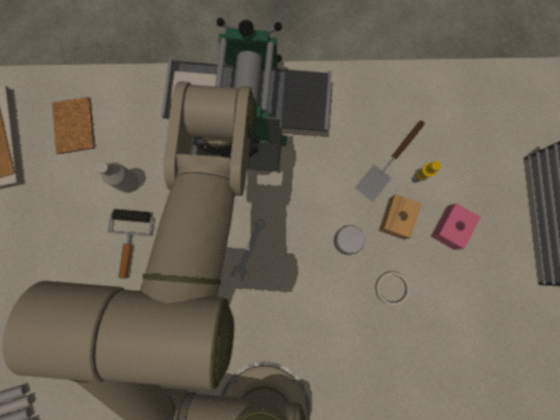

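```bash
python3 -c "
from rig import env
print(env.close_job())"
```

```text
the job is handed in; nothing more can be done
None
```

I handed the job in at about 17.5 s, with the coupler on the nipple and the gun held pressed at 120 N grip. No verdict was reported, so what follows is from my own last measurements.

I pulled the guard door open by its handle. Then I lifted the gun partly out of the block and used the hole's rim to tilt it about 30° in the fingers. I pushed it along the nipple's axis until it snapped on, and went on pushing against the spring.

- **Door:** open about 86° (1.5 rad), measured from depth just before hand-in.
- **Gun tilt:** fitted at 31.2°, against the nipple's 30°.
- **Snap-on:** the force dipped after about 31 to 34 mm of approach and then rose past the spring's 12 N start. I take that as the coupler seated. The mouth was not directly visible once on, so its distance to the seat point is inferred.
- **Nozzle stroke:** the axial push was about 18 to 19 N, which means about 12 to 13 mm in. The geometric fit gave about 14 mm. The two estimates differ by 1 to 2 mm, but both are well over 8 mm.
- **Rest of the bench:** in the last top picture the other items I could see stand where they were. The arm hid the mug in that view; I made no contact with it that I know of.

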